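# Dark reading, then hold the window slide in the reader's beam

### The arm

A 7-joint arm with a two-finger parallel gripper is mounted at the origin on a cart in front of the work surface, level with it; the furniture and walls round the work are solid. World frame = base frame: x ahead of the robot, y to its left, z up, the work surface at z = 0. Lengths are in mm, angles in rad, forces in N, time in s.
With the tool pointing down it reaches from about 375 to 925 mm from the base axis. Payload 3.1 kg.
Tool frame: the origin (TCP) lies on the centre line of the jaws, within the pads' length; the fingertips stand 25 mm ahead of it and the grasp point (between the pads) lies 6 mm ahead of it; z points along the fingers, y is the line along which they close (so a half turn about z gives the same grasp; the last joint's range is limited). The gripper opens to 85 mm and grips with 20 to 120 N. Pads are 22 mm wide; open, the fingers measure 114 mm over their backs; the gripper's body (76 mm by 85 mm) begins 54 mm behind the grasp point. The pads swing forward as they close: fully open they stand 13 mm farther back than shut.
Start: joints at [-1.366, 0.383, 0.044, 1.598, -0.018, 1.161, -0.05], TCP at [193.803, 620.438, 218.869] pointing down, gripper open.
Joint ranges: [-2.61, 2.61], [-0.41, 2.15], [-1.48, 1.57], [0, 2.5], [-1.57, 4.71], [0.05, 1.97], [-2.85, 2.85]. Speed limits (rad/s): [2.79, 2.79, 3.14, 3.14, 3.14, 3.14, 3.14].

### API

Orientations are given as a rotation vector (axis times angle).
In Python, from cell import env gives the robot as it stands.
- The arm moves only by the tool move_arm, never from a script. Its argument "increments" is a list of rows, each a list of 2 entries, a list of its own where there are three numbers: the shift along the tool's x, y, z in mm, then the turn, a rotation vector about the tool's x, y, z in degrees. A call has 1 to 5 rows; each row is the pose to reach, as a shift and turn from the pose commanded when the call began, along the tool's axes at that moment; what a row does not reach only later rows make up. A row lasts 1/8 s, in which the tool goes at most 62.5 mm and 10.7 degrees, less where a joint would pass 70% of its speed; a pose out of reach is approached as far as the arm can. A call with a gripper value outside its range is refused whole. "gripper" is the opening, from 0 (shut) to 1 (fully open), set as the call begins (left out, the last holds). The fingers move at their own pace and stop on an object; the grip force is fixed at half the most. Time passes only in rows, so rows that repeat a pose let the fingers close. It gives the time, the measured TCP pose, the force, the opening and the grip force at its end, in the units of the state.
- env.get_obs(): the state, without advancing time (a new reading comes with each control period).
- env.snapshot(name): name is "scene" or "top" or "wrist"; returns the picture (384x512x3 uint8, blue, green, red); there is no depth.
- env.camera_info(name): a dict with "mtx" (3x3 intrinsics, pixels), "k1" (the pictures are not rectified: a ray, as slopes to the right and down, at radius r is drawn at 1 + k1 r^2 times it, then the intrinsics apply), "R" (3x3) and "t" (3): a world point X has camera coordinates R X + t. Camera axes: x right, y down, z forward; pixel columns grow to the right and rows downward; lengths in mm; the calibration is good to about 2 mm. A picture is of the moment at which its call begins: read the wrist's pose just before it. camera_info takes no time and is no camera call; for the wrist camera it gives the pose at the moment of the call.
- env.job_done(): hands the job in; it is judged then, once.
The state is a dict: "time": time; "q": joint angles; "joint_vel": joint speeds; "joint_torque": joint torques, N m; "ee_pos": TCP position; "ee_rot": TCP orientation; "wrist_force": force on the tool from outside, world axes, zero at the start; "torque": the same for the moment, N m; "grip_width": opening from 0.0 (shut) to 1.0 (fully open); "gripper_force": force on a finger pad.
Only numpy, scipy, OpenCV 4.12 (cv2) and the standard library are available. Lean on these libraries where they do the work, as an engineer would, in place of code of your own. Each camera call takes 0.05 s, during which the arm holds its last target. There are 200 camera calls.

### The job

Take a dark reading on the bench reader while its slot is empty: squeeze the sprung trigger fully home against the grip for a moment and let it spring right back. Then take the slide with the round window out of the stand, pass it down through the slot in the top of the reader's head until its window is level with the round beam port in the front of the head, and finish while still holding it there in the gripper: there is no stop at that height, so the program ends with the slide held still and the trigger released. Leave the blank slide in the stand and do not disturb the vial or the beaker.

Things in the scene. Friction and masses are not known exactly. Their poses are not given: they have to be found in the camera images.
- reader: Fixed bench reader; origin on the table under its 115 x 250 x 12 mm base plate (x -50 to +65 mm), x away from the robot, z up, yaw within 0.3 rad. At y = -70 mm a hollow grey head, 70 x 84 mm, flat top 100 mm above the table, with a round 18 mm beam port (black collar) in its front (-x) face, centre 68 mm above the table. At y = +80 mm a pistol grip with a trigger.
- slot_mouth (a point): Centre of the slot in the head's flat top, level with that top (100 mm above the table). The slot is 10 mm along the reader's x and 42 mm along the reader's y, 12 mm deep with a 3 mm bevel round its mouth; below it the head is hollow down to the base plate.
- beam (a point): Centre of the beam inside the head, 32 mm straight below slot_mouth, at the height of the beam port.
- squeeze_point (a point): Point on the reader, 88 mm above the table, midway between the trigger's outer face when home and the grip's far face: 32 mm over both. The grip is a fixed upright grey post, 20 mm (x) by 30 mm (y), top 112 mm above the table. Pinch both here from above, closing along the reader's x; go down with the opening over 65 mm, as the resting trigger's top reaches 30 mm to -x of this point.
- trigger (a joint): Sprung steel lever, 20 mm wide, 8 mm thick, on the front (-x) side of the grip, hinged at its foot 32 mm above the table, top about 99 mm above the table. Value in rad: 0 at rest (top leaning 0.2 rad to -x), 0.2 fully home (upright, 4 mm from the grip). Needs about 2.5 N at its top to start and 7 N when home; springs back when let go.
- slide_stand: Fixed white stand, 54 x 168 mm, 31 mm high, with two slots 10 x 42 mm in one line along its y axis at y = -37 and +37 mm, 25 mm deep, one slide standing upright in each; either slide may be in either slot. Origin under its centre on the table. Yaw within 0.4 rad.
- window_slide: The loose slide to use, about 80 g, upright in the stand: aluminium blade 8 mm thick (its x), 40 mm wide (y), 90 mm tall (z) with a round 18 mm window, under a black tab 13 mm thick, 38 mm wide, 34 mm high. Origin: centre of the blade's lower edge. Fits the slot either way round. The tab does not pass the slot; let go, the slide drops 18 mm past the wanted height.
- window (a point): Centre of the window slide's window, 40 mm above the blade's lower edge.
- tab (a point): Centre of the window slide's tab, 107 mm above the blade's lower edge: 113 mm above the table in the stand, about 135 mm when the window is level with the beam. Grip it here from above across its 13 mm thickness, along the slide's x.
- blank_slide: The other slide, which stays in the stand: same blade without a window, and a narrower black tab (13 x 22 x 34 mm). Origin: centre of the blade's lower edge.
- vial: Bystander: small vial with a screw cap, 27 mm across, 50 mm high, loose, between and behind reader and stand. Origin under its centre.
- beaker: Bystander: small glass beaker, 51 mm across, 78 mm high, loose, behind the stand. Origin under its centre.
There are look-alikes about, which are no part of the job. What is shaped like the window_slide but yellow is not meant.

How it is judged (in metres and radians):
On the way, in this order (a step that is already met when the one before it is completed fails the run):
1. trigger squeezed fully home by the fingers while the slot is empty (value of joint trigger above 0.17 rad and contact force between the fingers and reader above 1 N and distance between window and beam above 0.1 m), for 0.2 s.
2. trigger let go and sprung back, the slot still empty (value of joint trigger below 0.03 rad and distance between window and beam above 0.1 m), for 0.1 s.
3. slide lifted clear of the stand (height (world z) of window_slide above 0.045 m and contact force between the fingers and window_slide above 1 N), for 0.1 s.
4. slide's lower edge through the slot (z of window_slide in the frame of slot_mouth below -0.015 m and horizontal distance between window_slide and slot_mouth below 0.012 m), for 0.1 s.
At the end, for the whole second after the job is handed in: The window slide is in the slot, upright within 0.12 rad, its window centre within 5 mm of the beam in height and sideways, under 20 mm/s and gripped by the fingers (over 1 N); trigger released (under 0.03 rad); blank slide within 10 mm of its place (z of window in the frame of beam between -0.005 and 0.005 m and horizontal distance between window and beam below 0.005 m and angle between window_slide's own z axis and vertical below 0.12 rad and contact force between the fingers and window_slide above 1 N and linear speed of window_slide below 0.02 m/s and value of joint trigger below 0.03 rad and distance of blank_slide from where it was at the start of the episode below 0.01 m); the arm keeps its last pose, push and grip.
It fails at once if the blank slide is pulled out of or knocked in its slot (distance of blank_slide from where it was at the start of the episode above 0.015 m).
It fails at once if the vial or the beaker is pushed away or tipped (distance of any of vial, beaker from where it was at the start of the episode above 0.02 m or angle between any of vial, beaker's own z axis and vertical above 0.5 rad).
It also fails if it takes over 58 s, if anything falls off the work surface, if the arm or the gripper's body presses on something with over 40 N, if the wrist force passes 120 N, or if a joint passes its speed limit or range.

## Working session

There is one attempt and no reset: what is moved stays moved. The work goes in short steps, Python scripts to look and compute and a tool call to move; the robot and the scene stay as the last step left them, time stands still between calls to the robot, and variables do not carry over. Pictures are saved under pics/ and viewed, at most 10 in all, crops included, and the job is handed in when it is done.

Besides the shell and the picture viewer there is one more tool, called after "Request:" by a JSON object that holds its "api" and its "payload". move_arm: Moves the arm, as the interface text tells. Its arguments: {"type":"object","properties":{"increments":{"type":"array"},"gripper":{"type":"number"}},"required":["increments"]}

```bash
ls; mkdir -p pics; cat > h.py <<'E'
import numpy as np, cv2
from scipy.spatial.transform import Rotation as Rn
from cell import env
def snap(n,f):
    ci=env.camera_info(n); im=env.snapshot(n); cv2.imwrite(f'pics/{f}.png',im); np.savez(f'pics/{f}.npz',**{k:np.array(ci[k]) for k in('mtx','k1','R','t')}); return im
def load(f): return cv2.imread(f'pics/{f}.png'),dict(np.load(f'pics/{f}.npz'))
def ray(ci,uv):
    d=cv2.undistortPoints(np.array([[uv]],float),ci['mtx'],np.array([float(ci['k1']),0,0,0]))[0,0] if 0 else None
    p=np.linalg.solve(ci['mtx'],[uv[0],uv[1],1.])[:2]; s=p.copy()
    for _ in range(20): s=p/(1+float(ci['k1'])*(s@s))
    R=ci['R'];c=-R.T@ci['t']; return c,R.T@np.array([s[0],s[1],1.])
def onz(ci,uv,z):
    c,d=ray(ci,uv); return c+d*(z-c[2])/d[2]
def proj(ci,X):
    c=ci['R']@np.array(X,float)+ci['t']; s=c[:2]/c[2]; s=s*(1+float(ci['k1'])*(s@s)); return (ci['mtx']@[s[0],s[1],1])[:2]
def tool(X,yaw=None):
    "world target X -> shift in tool axes"
    o=env.get_obs(); R=Rn.from_rotvec(o['ee_rot']).as_matrix(); return R.T@(np.array(X)-o['ee_pos'])
E
python3 - <<'E'
from h import *
for n in('scene','top','wrist'):
    snap(n,n+'0'); ci=env.camera_info(n); print(n,ci['k1'],np.round(-np.array(ci['R']).T@ci['t']),np.round(ci['R'],2).tolist(),np.round(ci['mtx'],0).tolist())
o=env.get_obs();print(o); print(Rn.from_rotvec(o['ee_rot']).as_matrix().round(3))
a=cv2.imread('pics/scene0.png');b=cv2.imread('pics/top0.png')
E
```

```text
pics
scene -0.07311737688525816 [224. 762. 940.] [[-0.91, -0.4, -0.01], [-0.29, 0.66, -0.69], [0.29, -0.63, -0.72]] [[460.0, 0.0, 252.0], [0.0, 460.0, 192.0], [0.0, 0.0, 1.0]]
top -0.15855409874948145 [ 442.   37. 1095.] [[0.01, -1.0, 0.02], [-0.99, -0.02, -0.12], [0.12, -0.02, -0.99]] [[418.0, 0.0, 262.0], [0.0, 418.0, 194.0], [0.0, 0.0, 1.0]]
wrist -0.0390405482522726 [128. 642. 372.] [[0.3, 0.95, -0.0], [0.92, -0.29, 0.27], [0.26, -0.08, -0.96]] [[271.0, 0.0, 260.0], [0.0, 271.0, 195.0], [0.0, 0.0, 1.0]]
{'time': 0.15, 'q': array([-1.36580737,  0.38367552,  0.04385764,  1.59919884, -0.01791261,
        1.16116985, -0.04988182]), 'joint_vel': array([ 0.00055032, -0.00167567, -0.00081551, -0.00553285,  0.0001076 ,
       -0.00178747, -0.0001556 ]), 'joint_torque': array([ 1.81536230e-03, -4.34050584e+01,  1.02664355e+00, -2.49979502e+01,
        1.06637270e-02,  7.28540967e-03,  6.08534982e-07]), 'ee_pos': array([193.59813163, 619.7146084 , 217.76440088]), 'ee_rot': array([-0.47365309, -3.1054657 ,  0.00321678]), 'wrist_force': array([ 0.71177875,  0.48379731, -0.03386536]), 'torque': array([-0.03226191,  0.07924521,  0.00438108]), 'gripper_force': 0.0, 'grip_width': 1.0014215011510816}
[[-0.955  0.298 -0.001]
 [ 0.298  0.955 -0.002]
 [-0.    -0.002 -1.   ]]
```

View pics/top0.png

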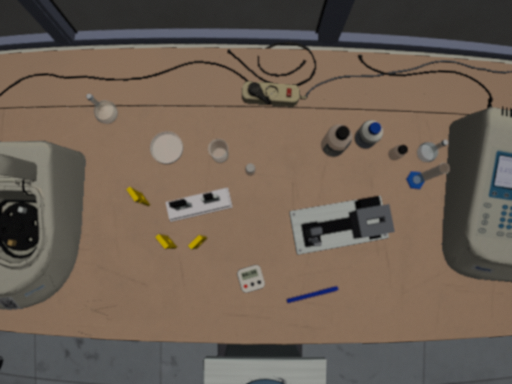

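View pics/scene0.png

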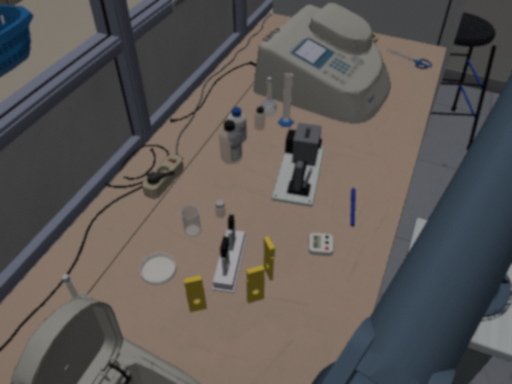

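The top view shows the stand at about (198,204) with two black tabs, and the reader plate at about (342,225) with its head at (374,219) and its grip at (312,235). The yellow decoys are around (137,196), (165,241) and (198,241). In the scene view the stand is at (230,260) and the reader at (300,165).

```bash
python3 - <<'E'
from h import *
a,_=load('top0');b,_=load('scene0')
c1=cv2.resize(a[180:260,150:250],(400,320),interpolation=cv2.INTER_CUBIC)
c2=cv2.resize(a[185:265,285:405],(400,267),interpolation=cv2.INTER_CUBIC)
d1=cv2.resize(b[200:300,190:280],(288,320),interpolation=cv2.INTER_CUBIC)
d2=cv2.resize(b[115:210,265:335],(197,267),interpolation=cv2.INTER_CUBIC)
o=np.zeros((587,700,3),np.uint8);o[:320,:400]=c1;o[320:,:400]=c2;o[:320,400:688]=d1;o[320:,400:597]=d2
cv2.imwrite('pics/crop1.png',o)
t,ci=load('top0'); g=cv2.cvtColor(t,cv2.COLOR_BGR2HSV)
m=((g[...,1]<45)&(g[...,2]>140)).astype(np.uint8)
for (x0,y0,x1,y1,z) in((155,180,245,230,31),(285,190,405,260,12)):
    k=np.zeros_like(m);k[y0:y1,x0:x1]=m[y0:y1,x0:x1]
    p=cv2.findNonZero(k)[:,0]; 
    P=np.array([onz(ci,q,z)[:2] for q in p],np.float32); r=cv2.minAreaRect(P); print(len(p),r,cv2.boxPoints(r).round().tolist())
E
```

```text
767 ((551.460693359375, 176.36972045898438), (50.147666931152344, 166.24851989746094), 12.28261947631836) [[509.0, 252.0], [545.0, 90.0], [594.0, 100.0], [558.0, 263.0]]
1470 ((502.92218017578125, -185.22805786132812), (111.91587829589844, 230.6225128173828), 10.523003578186035) [[427.0, -82.0], [469.0, -309.0], [579.0, -288.0], [537.0, -62.0]]
```

View pics/crop1.png

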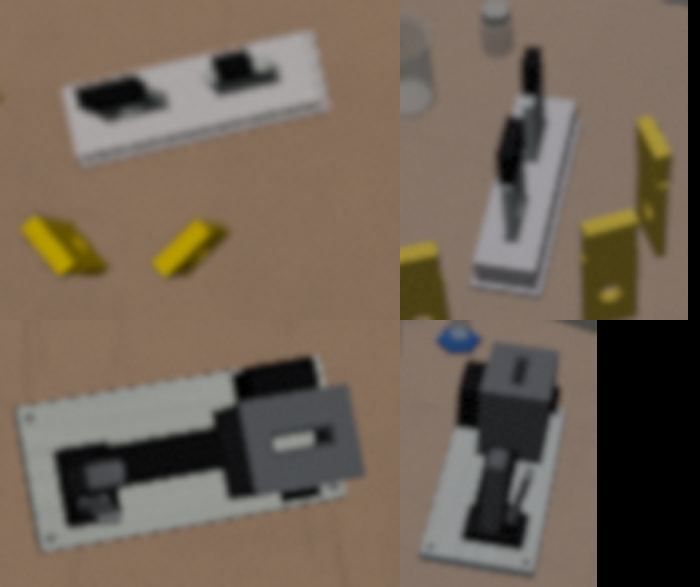

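In the crop, the wide-tab window slide is in the stand's left (+y) slot and the blank is in the right slot. The reader slot is at top pixel ≈(376,221), and the grip top at ≈(316,230) with the trigger in front of it.

```bash
cat >> h.py <<'E'
def plan(X,yaw):
    "tool shift (mm) and turn rotvec (deg) to reach world X with tool down and tool y at (cos yaw, sin yaw)"
    o=env.get_obs(); R=Rn.from_rotvec(o['ee_rot']).as_matrix(); y=np.array([np.cos(yaw),np.sin(yaw),0]);z=np.array([0,0,-1.]);D=np.c_[np.cross(y,z),y,z]
    print('shift',(R.T@(np.array(X,float)-o['ee_pos'])).round(2),'turn',np.degrees(Rn.from_matrix(R.T@D).as_rotvec()).round(2))
E
python3 - <<'E'
from h import *
t,ci=load('top0')
print(onz(ci,(375.9,220.7),100),onz(ci,(316.2,230.5),112),onz(ci,(180,203),125))
plan((400,200,330),.184); plan((460,-60,300),.184)
E
```

```text
[ 506.69691836 -262.93316725  100.        ] [ 481.2966367  -114.40244705  112.        ] [540.3440575  206.43965444 125.        ]
shift [-322.15 -339.33 -111.51] turn [-0.1   0.07 62.11]
shift [-456.93 -569.56  -81.02] turn [-0.1   0.07 62.11]
```

Request:
{"api": "move_arm", "payload": {"increments": [[[0,-20,-50],[0,0,10]],[[-30,-70,-80],[0,0,20]],[[-65,-120,-80],[0,0,30]],[[-100,-165,-80],[0,0,40]],[[-140,-210,-80],[0,0,50]]], "gripper": 1}}

```text
time: 0.78
ee_pos: [265.0, 376.3, 298.7]
ee_rot: [-1.748, -2.61, -0.0]
wrist_force: [1.1, -0.3, 0.1]
grip_width: 0.997
gripper_force: 0.0
```

```bash
python3 - <<'E'
from h import *
plan((460,-40,300),.184)
E
```

```text
shift [-459.16   21.88   -1.38] turn [-0.000e+00 -1.000e-02  1.182e+01]
```

Request:
{"api": "move_arm", "payload": {"increments": [[[-48,2,0],[0,0,3]],[[-98,5,0],[0,0,6]],[[-148,7,0],[0,0,9]],[[-198,9,0],[0,0,12]],[[-248,12,0],[0,0,12]]]}}

```text
time: 1.4
ee_pos: [371.7, 152.2, 298.7]
ee_rot: [-2.006, -2.418, -0.0]
wrist_force: [0.2, 0.6, 0.2]
grip_width: 1.0
gripper_force: 0.0
```

```bash
python3 - <<'E'
from h import *
plan((465,-50,270),.184)
E
```

```text
shift [-216.01   54.4    28.57] turn [-0.   -0.03  0.1 ]
```

Request:
{"api": "move_arm", "payload": {"increments": [[[-50,12,15],[0,0,0]],[[-105,25,40],[0,0,0]],[[-160,40,65],[0,0,0]],[[-216,54,88],[0,0,0]],[[-216,54,88],[0,0,0]]]}}

```text
time: 2.02
ee_pos: [463.5, -53.9, 209.3]
ee_rot: [2.018, 2.407, -0.009]
wrist_force: [0.1, 1.1, 0.1]
grip_width: 0.999
gripper_force: 0.0
```

```bash
python3 - <<'E'
from h import *
a=snap('wrist','w1'); print(env.get_obs()['ee_pos'])
cv2.imwrite('pics/w1b.png',cv2.resize(a,(768,576),interpolation=cv2.INTER_CUBIC))
E
```

```text
[463.58987528 -50.76272824 209.8765602 ]
```

View pics/w1b.png

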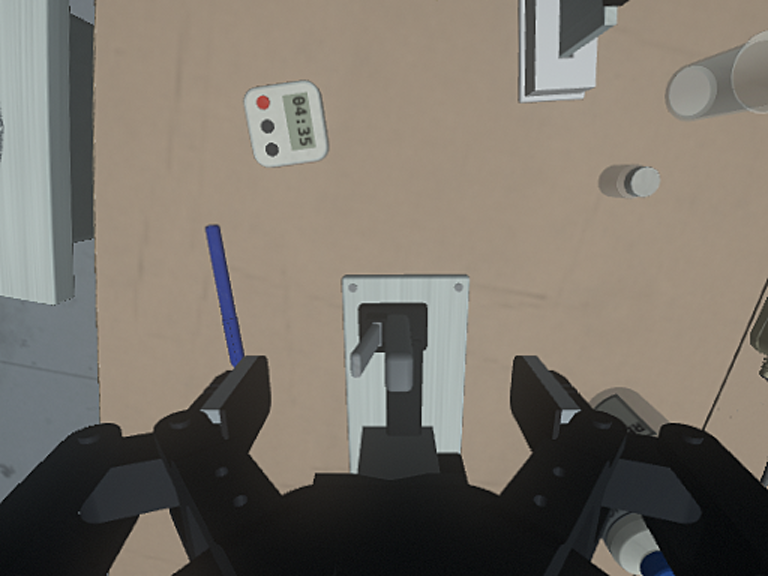

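The wrist view shows the plate's +y edge at (343–469, 276), the trigger with its top at (362,370), the grip post at columns 387–413 with its top around row 370–390, and the head at (400,450). The fingers straddle the reader on both sides.

```bash
python3 - <<'E'
from h import *
a,ci=load('w1'); g=cv2.cvtColor(a,cv2.COLOR_BGR2HSV)
m=((g[...,1]<40)&(g[...,2]>120)).astype(np.uint8); m[:170]=0; m[:, :200]=0; m[:,330:]=0; m[300:]=0
n,l,s,c=cv2.connectedComponentsWithStats(m); i=1+np.argmax(s[1:,4]); print(s[i]); k=l==i
rows=range(200,296,2)
L=[(np.nonzero(k[r])[0][0]-.5,r) for r in rows]; Rr=[(np.nonzero(k[r])[0][-1]+.5,r) for r in rows if r<285]
T=[(q,np.nonzero(k[:,q])[0][0]-.5) for q in range(236,306,2)]
def fit(p,z=12):
    P=np.array([onz(ci,q,z)[:2] for q in p],np.float32); vx,vy,x,y=cv2.fitLine(P,cv2.DIST_HUBER,0,.01,.01).ravel(); 
    e=(P-[x,y])@[-vy,vx]; print((vx,vy),(x,y),e.std()); return np.array([vx,vy]),np.array([x,y])
l1,l2,l3=fit(L),fit(Rr),fit(T)
f=lambda v:v if v[1]>0 else -v
ys=[f(l1[0]),f(l2[0])]; 
h=l3[0] if l3[0][0]>0 else -l3[0]
yaw=[np.arctan2(-v[0],v[1]) for v in ys]+[np.arctan2(h[1],h[0])]; print('yaws',yaw)
yw=np.mean(yaw[:2]); X=np.array([np.cos(yw),np.sin(yw)]);Y=np.array([-X[1],X[0]])
print('x left/right',l1[1]@X,l2[1]@X,'width',(l2[1]-l1[1])@X,'top y',l3[1]@Y)
ox=((l1[1]@X+50)+(l2[1]@X-65))/2; oy=l3[1]@Y-125
O=ox*X+oy*Y; print('origin',O,'yaw',yw)
W=lambda x,y,z:np.r_[O+x*X+y*Y,z]
S=6;x0,y0=215,190
v=cv2.resize(a[y0:y0+95,x0:x0+115],None,fx=S,fy=S,interpolation=cv2.INTER_CUBIC)
for xx in(-20,-10,0,10,20):
  for yy in (65,95):
    p=(proj(ci,W(xx,yy,112))-[x0,y0]+.5)*S-.5; cv2.circle(v,tuple(int(round(q)) for q in p),3,(0,0,255) if yy==65 else (0,255,0),-1)
cv2.imwrite('pics/g1.png',v)
for nme in('slot',): print(W(0,-70,100))
E
```

```text
[ 228  185   86  115 5690]
(np.float32(0.18314384), np.float32(-0.9830861)) (np.float32(436.518), np.float32(-156.66986)) 0.42115492
(np.float32(0.17330717), np.float32(-0.9848678)) (np.float32(550.32837), np.float32(-140.35864)) 0.42392132
(np.float32(0.9844409), np.float32(0.17571571)) (np.float32(475.76413), np.float32(-67.21936)) 0.0027062376
yaws [np.float32(0.18418343), np.float32(0.17418668), np.float32(0.17663276)]
x left/right 401.6061 516.5014 width 114.89529 top y -150.9375
origin [ 493.50378 -191.04013] yaw 0.17918506
[ 505.97974 -259.91937  100.     ]
```

View pics/g1.png

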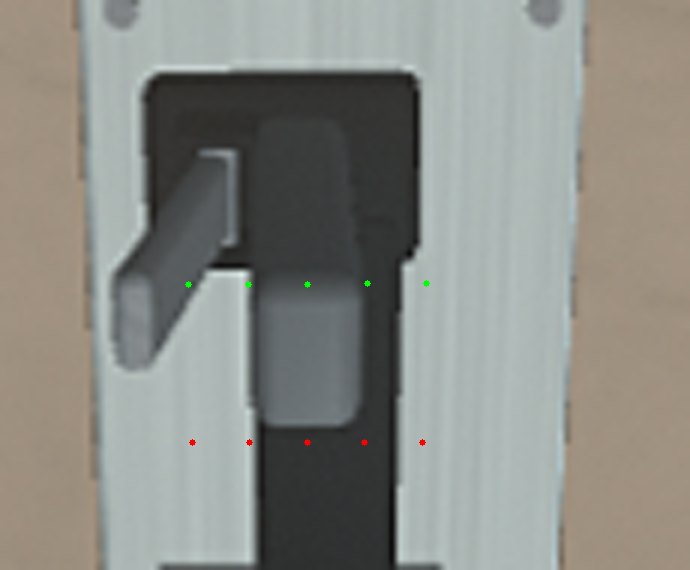

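The crop shows the grip top at columns 257–360 and rows 275–427. That puts its centre at reader x≈0, y≈82, so squeeze_point is at reader x≈−6. The trigger top leans out to column 112.

```bash
cat >> h.py <<'E'
O=np.array([493.5,-191.0]);RY=0.179
def W(x,y,z): c,s=np.cos(RY),np.sin(RY); return np.array([O[0]+c*x-s*y,O[1]+s*x+c*y,z])
E
python3 - <<'E'
from h import *
print(W(-6,81,94)); plan(W(-6,81,94),RY)
E
```

```text
[ 473.17416975 -112.36247318   94.        ]
shift [-62.1   -1.23 116.  ] turn [-0.18  0.11  0.06]
```

Request:
{"api": "move_arm", "payload": {"increments": [[[-31,-1,10],[0,0,0]],[[-62,-1,15],[0,0,0]],[[-62,-1,45],[0,0,0]],[[-62,-1,80],[0,0,0]],[[-62,-1,116],[0,0,0]]], "gripper": 1}}

```text
time: 2.7
ee_pos: [475.7, -106.6, 94.2]
ee_rot: [-2.001, -2.421, -0.004]
wrist_force: [-0.3, 1.1, 0.5]
grip_width: 1.005
gripper_force: 0.0
```

Request:
{"api": "move_arm", "payload": {"increments": [[[0,0,0],[0,0,0]],[[0,0,0],[0,0,0]]]}}

```text
time: 2.95
ee_pos: [475.9, -108.5, 96.0]
ee_rot: [2.003, 2.419, 0.003]
wrist_force: [0.5, 0.1, -0.2]
grip_width: 0.998
gripper_force: 0.0
```

```bash
python3 - <<'E'
from h import *
plan(W(-6,81,94),RY); snap('wrist','w2')
E
```

```text
shift [-3.31 -3.42  2.01] turn [ 0.11 -0.03  0.49]
```

View pics/w2.png

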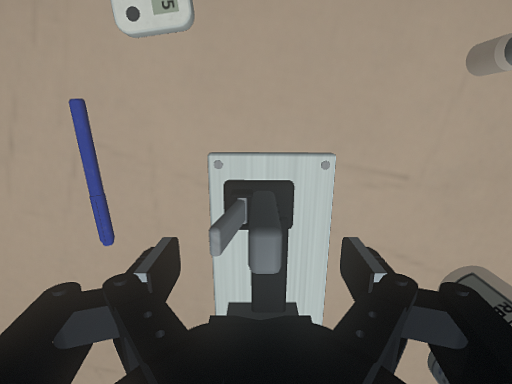

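In this view the trigger top is at (216,240) and the grip top at (249–281, 235–272). Both lie between the fingers at columns 178 and 342.

Request:
{"api": "move_arm", "payload": {"increments": [[[-3,-3,2],[0,0,0]],[[-3,-3,2],[0,0,0]],[[-3,-3,2],[0,0,0]]]}}

```text
time: 3.38
ee_pos: [472.8, -112.9, 93.3]
ee_rot: [2.006, 2.418, 0.001]
wrist_force: [-0.1, -0.2, 0.0]
grip_width: 0.997
gripper_force: 0.0
```

```bash
python3 - <<'E'
from h import *
a,ci=load('w2'); print(onz(ci,(265,253.5),112),'expect',W(0,80,112)); plan(W(-6,81,94),RY)
print(onz(ci,(272,157),12))
E
```

```text
[ 479.06829378 -111.55053426  112.        ] expect [ 479.25634877 -112.27822157  112.        ]
shift [ 0.49  0.52 -0.72] turn [ 0.05 -0.01  0.38]
[479.28094803 -69.60203489  12.        ]
```

Well aligned. Squeezing now.

Request:
{"api": "move_arm", "payload": {"increments": [[[0,0,0],[0,0,0]],[[0,0,0],[0,0,0]],[[0,0,0],[0,0,0]],[[0,0,0],[0,0,0]],[[0,0,0],[0,0,0]]], "gripper": 0.3}}

```text
time: 4.0
ee_pos: [476.7, -112.2, 93.8]
ee_rot: [2.0, 2.414, 0.007]
wrist_force: [5.4, 1.9, -2.4]
grip_width: 0.3
gripper_force: 3.0
```

Request:
{"api": "move_arm", "payload": {"increments": [[[0,0,0],[0,0,0]],[[0,0,0],[0,0,0]],[[0,0,0],[0,0,0]]]}}

```text
time: 4.38
ee_pos: [476.7, -112.2, 93.8]
ee_rot: [2.0, 2.414, 0.007]
wrist_force: [6.1, 0.9, -3.4]
grip_width: 0.3
gripper_force: 3.0
```

```bash
python3 - <<'E'
from h import *
a=snap('wrist','w3'); b=snap('scene','s3')
o=np.zeros((360,800,3),np.uint8)
o[:,:440]=cv2.resize(a[180:290,200:335],(440,360),interpolation=cv2.INTER_CUBIC)
o[:,450:]=cv2.resize(b[115:215,255:352],(350,360),interpolation=cv2.INTER_CUBIC)
cv2.imwrite('pics/w3c.png',o)
E
```

```text
(no output)
```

View pics/w3c.png

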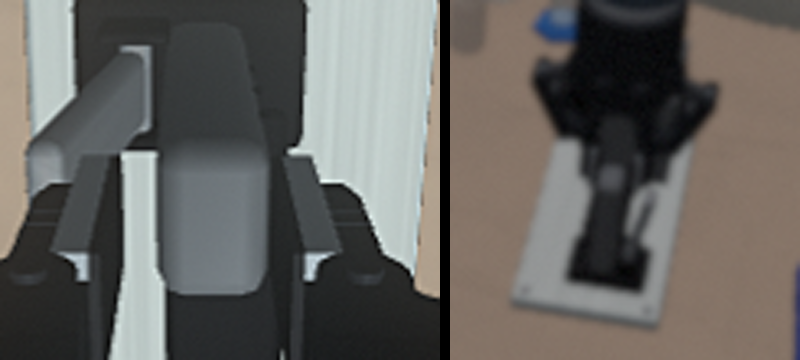

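```bash
python3 - <<'E'
from h import *
def rd(P): d=P[:2]-O; c,s=np.cos(RY),np.sin(RY); return np.array([c*d[0]+s*d[1],-s*d[0]+c*d[1],P[2]]).round(1)
a,ci=load('w1')
for n,p,z in(('trig top',(237,243.2),99),('trig top far edge',(237,251.5),99),('trig near edge',(237,235.3),99),('grip near',(266,235.8),112),('grip far',(266,261),112)): print(n,rd(onz(ci,p,z)))
a,ci=load('w3')
for z in (60,69,80):
  for p in((232,227.5),(290,227.5)): print(z,rd(onz(ci,(p[0],p[1]),z)))
print('trig',rd(onz(ci,(200+47/3.26,180+145/3.27),99)))
o=env.get_obs();print(rd(o['ee_pos']),Rn.from_rotvec(o['ee_rot']).as_matrix().round(3))
t,ci=load('top0'); print('top cam grip',rd(onz(ci,(316.2,230.5),112)))
E
```

```text
trig top [-30.6  81.6  99. ]
trig top far edge [-30.8  71.8  99. ]
trig near edge [-30.3  90.8  99. ]
grip near [  0.2  96.1 112. ]
grip far [  0.3  67.6 112. ]
60 [-23.4  71.9  60. ]
60 [20.  72.1 60. ]
69 [-22.5  75.7  69. ]
69 [18.8 75.9 69. ]
80 [-21.4  80.3  80. ]
80 [17.4 80.5 80. ]
trig [-29.8  90.2  99. ]
[-2.5 80.5 93.8] [[-0.186  0.983  0.008]
 [ 0.983  0.186 -0.001]
 [-0.002  0.008 -1.   ]]
top cam grip [  1.6  77.5 112. ]
```

```bash
python3 - <<'E'
from h import *
b,ci=load('s3')
for n,P in (('post top c',W(0,80,112)),('trig top',W(-26,80,99)),('tip -x nominal',W(-20,91,69)),('tip +x nominal',W(15,91,69)),('tip -x z107',W(-20,91,107)),('tip -x y70',W(-20,75,69)),('palm z142',W(-3,120,142))):
    p=proj(ci,P); print(n,((p-[255,115])*3.608+[450,0]).round())
v=cv2.resize(b[115:195,270:340],(525,600),interpolation=cv2.INTER_CUBIC)
v=cv2.convertScaleAbs(v,alpha=2.2)
cv2.imwrite('pics/s3c.png',v)
E
```

```text
post top c [610. 175.]
trig top [644. 194.]
tip -x nominal [630. 232.]
tip +x nominal [584. 224.]
tip -x z107 [634. 195.]
tip -x y70 [634. 217.]
palm z142 [608. 182.]
```

View pics/s3c.png

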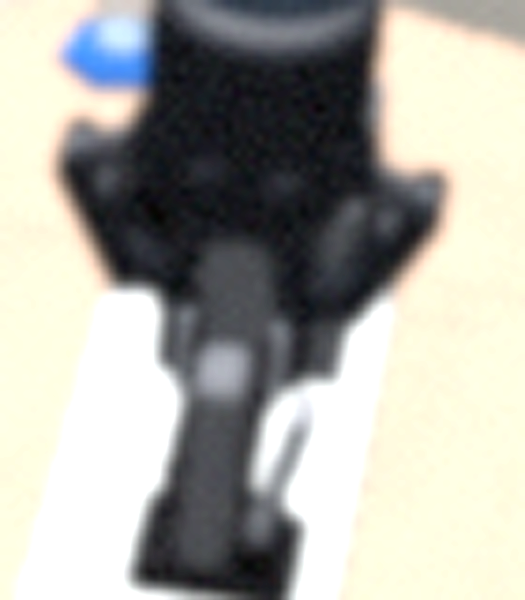

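The closing fingers are above the trigger. In the scene crop the −x fingertip is at (320,378), just above the trigger top at (305,395), and both cameras put the tips near z≈107. So the real tips sit about 35 mm higher than the nominal tool frame says. I'll open, go lower and squeeze again.

Request:
{"api": "move_arm", "payload": {"increments": [[[0,0,0],[0,0,0]],[[0,0,0],[0,0,0]],[[0,0,0],[0,0,0]],[[0,0,0],[0,0,0]],[[0,0,0],[0,0,0]]], "gripper": 1}}

```text
time: 5.1
ee_pos: [472.3, -113.0, 92.8]
ee_rot: [-2.006, -2.418, 0.0]
wrist_force: [-1.1, 0.8, -0.1]
grip_width: 1.0
gripper_force: 0.0
```

Request:
{"api": "move_arm", "payload": {"increments": [[[0,0,7],[0,0,0]],[[0,0,15],[0,0,0]],[[0,0,23],[0,0,0]],[[0,0,30],[0,0,0]],[[0,0,30],[0,0,0]]]}}

```text
time: 5.72
ee_pos: [471.8, -112.9, 62.1]
ee_rot: [-2.005, -2.417, 0.002]
wrist_force: [-1.3, -0.0, 0.5]
grip_width: 1.001
gripper_force: 0.0
```

```bash
python3 - <<'E'
from h import *
o=env.get_obs(); print(o['wrist_force'],o['grip_width']); plan(W(-6,81,64),RY)
a=snap('wrist','w4'); print(proj(env.camera_info('wrist'),W(0,80,112)))
E
```

```text
[-1.31910383 -0.01945539  0.50666087] 1.0013824214429614
shift [ 0.3   1.46 -1.91] turn [-0.1  -0.01  0.39]
[276.59352084 283.2184721 ]
```

Request:
{"api": "move_arm", "payload": {"increments": [[[0,1,0],[0,0,0]],[[0,1,0],[0,0,0]],[[0,1,0],[0,0,0]],[[0,1,0],[0,0,0]],[[0,1,0],[0,0,0]]], "gripper": 0.2}}

```text
time: 6.4
ee_pos: [474.4, -112.6, 63.4]
ee_rot: [2.005, 2.418, 0.001]
wrist_force: [1.9, 1.2, 5.1]
grip_width: 0.346
gripper_force: 65.4
```

Request:
{"api": "move_arm", "payload": {"increments": [[[0,0,0],[0,0,0]],[[0,0,0],[0,0,0]],[[0,0,0],[0,0,0]]]}}

```text
time: 6.78
ee_pos: [474.4, -112.6, 63.4]
ee_rot: [2.005, 2.418, 0.001]
wrist_force: [3.0, -0.3, 5.6]
grip_width: 0.351
gripper_force: 65.9
```

```bash
python3 - <<'E'
from h import *
a=snap('wrist','w5'); b=snap('scene','s5')
o=np.zeros((360,800,3),np.uint8)
o[:,:440]=cv2.resize(a[190:300,200:335],(440,360),interpolation=cv2.INTER_CUBIC)
o[:,450:]=cv2.convertScaleAbs(cv2.resize(b[115:215,255:352],(350,360),interpolation=cv2.INTER_CUBIC),alpha=2)
cv2.imwrite('pics/w5c.png',o)
E
```

```text
(no output)
```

View pics/w5c.png

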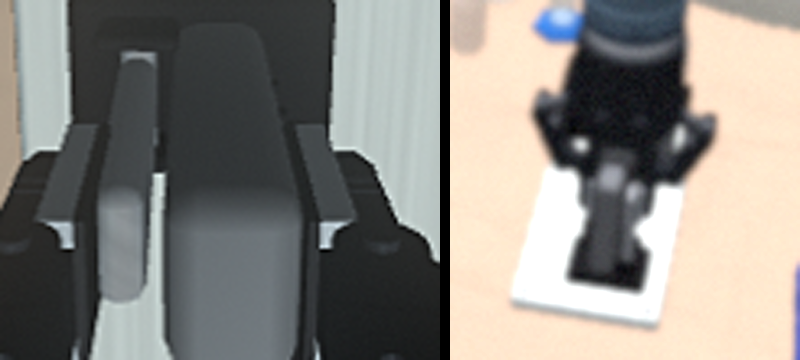

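The trigger is pinched upright against the grip, at 65 N and opening 0.35. Releasing it now.

Request:
{"api": "move_arm", "payload": {"increments": [[[0,0,0],[0,0,0]],[[0,0,0],[0,0,0]],[[0,0,0],[0,0,0]],[[0,0,0],[0,0,0]],[[0,0,0],[0,0,0]]], "gripper": 1}}

```text
time: 7.5
ee_pos: [474.1, -112.7, 63.1]
ee_rot: [2.005, 2.418, 0.001]
wrist_force: [-0.1, 1.0, -0.7]
grip_width: 1.003
gripper_force: 0.0
```

Request:
{"api": "move_arm", "payload": {"increments": [[[0,0,-20],[0,0,0]],[[0,0,-50],[0,0,0]],[[0,0,-90],[0,0,0]],[[0,0,-130],[0,0,0]],[[0,0,-170],[0,0,0]]]}}

```text
time: 8.12
ee_pos: [473.4, -112.8, 234.1]
ee_rot: [2.006, 2.417, 0.0]
wrist_force: [1.3, 0.2, 0.5]
grip_width: 0.999
gripper_force: 0.0
```

```bash
python3 - <<'E'
from h import *
a,ci=load('w5')
for z in(65,70,75,80): 
    for u in (229.5,292): 
        P=onz(ci,(u,228.2),z);d=P[:2]-O; print(z,-np.sin(RY)*d[0]+np.cos(RY)*d[1], np.cos(RY)*d[0]+np.sin(RY)*d[1])
o=env.get_obs();print(o['ee_pos'],o['grip_width'])
plan((500,155,235),.215)
E
```

```text
65 86.24220850726053 -23.70113403746398
65 86.48473169516701 14.277187245706536
70 88.3313687779707 -23.122746198929676
70 88.56597417859533 13.61567603855454
75 90.42052904868088 -22.54435836039543
75 90.64721666202367 12.95416483140249
80 92.50968931939104 -21.96597052186113
80 92.72845914545195 12.292653624250493
[ 473.43604319 -112.83353816  234.0576478 ] 0.9991434464451984
shift [258.35  75.48  -0.89] turn [ 0.01 -0.01 -1.7 ]
```

Request:
{"api": "move_arm", "payload": {"increments": [[[50,20,0],[0,0,-1]],[[110,45,0],[0,0,-2]],[[170,69,0],[0,0,-2]],[[230,93,0],[0,0,-2]],[[285,116,0],[0,0,-2]]], "gripper": 0.5}}

```text
time: 8.75
ee_pos: [534.3, 187.2, 233.1]
ee_rot: [-1.963, -2.453, -0.002]
wrist_force: [1.5, -1.3, 1.4]
grip_width: 0.497
gripper_force: 0.0
```

Request:
{"api": "move_arm", "payload": {"increments": [[[17,7,0],[0,0,0]],[[17,7,0],[0,0,0]],[[17,7,0],[0,0,0]]]}}

```text
time: 9.12
ee_pos: [537.2, 200.0, 232.9]
ee_rot: [1.968, 2.449, -0.002]
wrist_force: [0.3, -0.7, -0.3]
grip_width: 0.497
gripper_force: 0.0
```

```bash
python3 - <<'E'
from h import *
a=snap('wrist','w6'); print(env.get_obs()['ee_pos'])
cv2.imwrite('pics/w6b.png',cv2.resize(a,(768,576),interpolation=cv2.INTER_CUBIC))
E
```

```text
[537.31916612 199.78909497 233.03151578]
```

View pics/w6b.png

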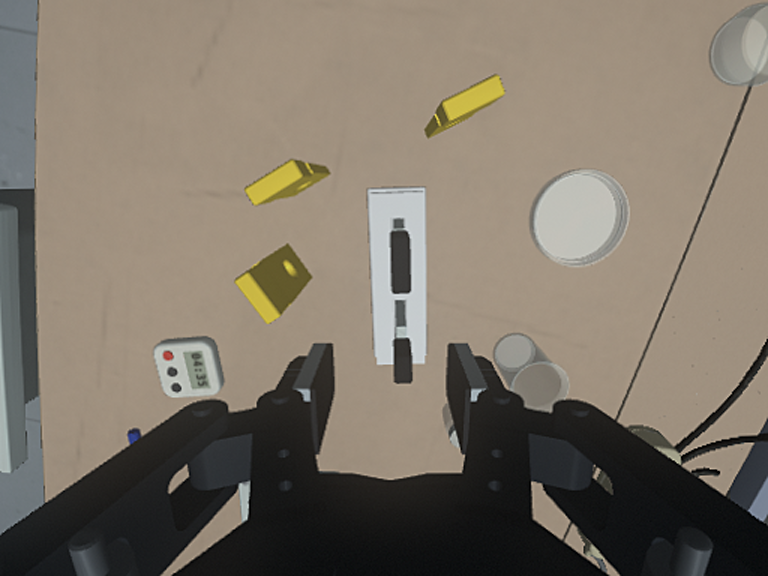

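The window slide's tab is the long black one at (389–411, 231–293). The blank's tab is at (402,362), the beaker at (530,370), and the yellow decoys are well clear to the left.

```bash
python3 - <<'E'
from h import *
a,ci=load('w6'); g=a.max(2)
k=(g<75).astype(np.uint8); roi=np.zeros_like(k); roi[150:200,255:280]=k[150:200,255:280]
n,l,s,c=cv2.connectedComponentsWithStats(roi); i=1+np.argmax(s[1:,4]); m=l==i; print(s[i],c[i])
rows=[r for r in range(s[i][1]+8,s[i][1]+s[i][3]-5)]
G=cv2.cvtColor(a,cv2.COLOR_BGR2GRAY).astype(float)
def edges(r):
    x=np.arange(256,281); v=G[r,256:281]; d=np.diff(v); return (x[np.argmin(d)]+.5,r),(x[np.argmax(d)]+.5,r)
L=[];R=[]
for r in rows:
    nz=np.nonzero(m[r])[0]; L.append((nz[0]-.5,r));R.append((nz[-1]+.5,r))
def fit(p,z):
    P=np.array([onz(ci,q,z)[:2] for q in p],np.float32); vx,vy,x,y=cv2.fitLine(P,cv2.DIST_HUBER,0,.01,.01).ravel(); 
    if vy<0: vx,vy=-vx,-vy
    return np.arctan2(-vx,vy),np.array([x,y])
a1,p1=fit(L,130);a2,p2=fit(R,130);print('tab yaws',a1,a2)
# stand edges z=31
w=(cv2.cvtColor(a,cv2.COLOR_BGR2HSV)[...,1]<40)&(g>150)
SL=[];SR=[]
for r in range(130,225,3):
    nz=np.nonzero(w[r,235:295])[0]+235; SL.append((nz[0]-.5,r));SR.append((nz[-1]+.5,r))
b1,q1=fit(SL,31);b2,q2=fit(SR,31)
yw=(b1+b2)/2;X=np.array([np.cos(yw),np.sin(yw)]);Y=np.array([-X[1],X[0]])
print('stand yaws',b1,b2,'x',q1@X,q2@X,'mid',(q1@X+q2@X)/2)
print('tab x',p1@X,p2@X,'mid',(p1@X+p2@X)/2, 'width',(p2-p1)@X)
bot=onz(ci,(c[i][0],s[i][1]+s[i][3]-.5),130)[:2]@Y; print('tab -y edge',bot)
tl=[np.nonzero(w[:,q])[0] for q in range(250,280,3)]
tl=[t[(t>110)][0]-.5 for t in tl]; ye=onz(ci,(265,np.median(tl)),31)[:2]@Y; print('stand +y edge',ye,'-> slot y',ye-84+37)
xm=(p1@X+p2@X)/2
C=xm*X+(bot+19)*Y; print('tab centre',C, 'from stand',((q1@X+q2@X)/2)*X+(ye-47)*Y)
print('stand centre',((q1@X+q2@X)/2)*X+(ye-84)*Y)
plan(np.r_[C,82],yw)
E
```

```text
[261 154  13  42 496] [266.63104839 174.51814516]
tab yaws 0.21758768 0.27399477
stand yaws 0.24685867 0.23696023 x 551.2748 602.0084 mid 576.6416
tab x 570.3432 582.1709 mid 576.2571 width 11.827771
tab -y edge 62.220511494821515
stand +y edge 127.05999645846035 -> slot y 80.05999645846035
tab centre [540.02084855 216.90192819] from stand [540.67221    215.86730674]
stand centre [549.53581562 179.94466176]
shift [ 16.21   6.35 151.02] turn [-0.02  0.03 -1.48]
```

Request:
{"api": "move_arm", "payload": {"increments": [[[16,6,0],[0,0,-1.5]],[[16,6,30],[0,0,-1.5]],[[16,6,60],[0,0,-1.5]],[[16,6,85],[0,0,-1.5]],[[16,6,100],[0,0,-1.5]]]}}

```text
time: 9.8
ee_pos: [538.9, 220.3, 131.6]
ee_rot: [-1.93, -2.478, 0.002]
wrist_force: [0.1, 0.1, 0.1]
grip_width: 0.501
gripper_force: 0.0
```

Request:
{"api": "move_arm", "payload": {"increments": [[[0,0,10],[0,0,0]],[[0,0,25],[0,0,0]],[[0,0,40],[0,0,0]],[[0,0,50],[0,0,0]],[[0,0,50],[0,0,0]]]}}

```text
time: 10.42
ee_pos: [538.7, 219.8, 81.8]
ee_rot: [-1.93, -2.478, 0.003]
wrist_force: [0.3, -0.4, -1.0]
grip_width: 0.504
gripper_force: 0.0
```

```bash
python3 - <<'E'
from h import *
plan((540.2,216.7,82),.242); print(env.get_obs()['wrist_force'])
a=snap('wrist','w7'); cv2.imwrite('pics/w7c.png',cv2.resize(a[150:330,170:350],(540,540),interpolation=cv2.INTER_CUBIC))
E
```

```text
shift [-3.33  0.71 -0.18] turn [-0.11  0.04  0.29]
[ 0.29158301 -0.41590821 -0.98649934]
```

View pics/w7c.png

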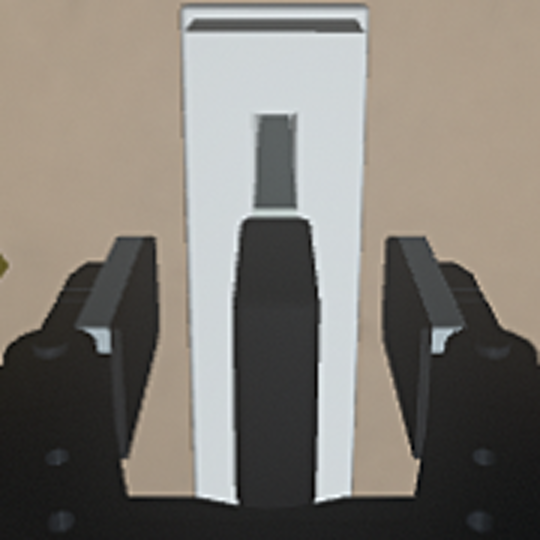

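The tab is centred between the open fingers: tab columns 237–318, finger faces at 157 and 385. That view was already one over the 10 allowed, so I won't view any more and will work by numbers from here. Closing on the tab.

Request:
{"api": "move_arm", "payload": {"increments": [[[-3,1,0],[0,0,0]],[[-3,1,0],[0,0,0]],[[-3,1,0],[0,0,0]]]}}

```text
time: 10.85
ee_pos: [541.5, 217.4, 83.3]
ee_rot: [1.931, 2.478, 0.001]
wrist_force: [-0.2, 0.3, -0.5]
grip_width: 0.497
gripper_force: 0.0
```

Request:
{"api": "move_arm", "payload": {"increments": [[[0,0,0],[0,0,0]],[[0,0,0],[0,0,0]],[[0,0,0],[0,0,0]],[[0,0,0],[0,0,0]],[[0,0,0],[0,0,0]]], "gripper": 0}}

```text
time: 11.48
ee_pos: [541.2, 217.5, 83.0]
ee_rot: [-1.931, -2.478, -0.0]
wrist_force: [-1.2, 1.0, 2.6]
grip_width: 0.142
gripper_force: 58.6
```

Request:
{"api": "move_arm", "payload": {"increments": [[[0,0,0],[0,0,0]],[[0,0,0],[0,0,0]]]}}

```text
time: 11.72
ee_pos: [541.2, 217.5, 83.0]
ee_rot: [-1.931, -2.478, -0.0]
wrist_force: [-0.3, 0.9, 3.7]
grip_width: 0.145
gripper_force: 58.8
```

Request:
{"api": "move_arm", "payload": {"increments": [[[0,0,-8],[0,0,0]],[[0,0,-20],[0,0,0]],[[0,0,-35],[0,0,0]],[[0,0,-55],[0,0,0]],[[0,0,-75],[0,0,0]]]}}

```text
time: 12.35
ee_pos: [541.5, 217.5, 159.7]
ee_rot: [1.931, 2.478, 0.002]
wrist_force: [0.3, -0.0, 0.2]
grip_width: 0.145
gripper_force: 58.4
```

Request:
{"api": "move_arm", "payload": {"increments": [[[0,0,-20],[0,0,0]],[[0,0,-40],[0,0,0]],[[0,0,-60],[0,0,0]],[[0,0,-70],[0,0,0]],[[0,0,-70],[0,0,0]]]}}

```text
time: 12.98
ee_pos: [541.6, 217.7, 228.8]
ee_rot: [1.93, 2.478, 0.002]
wrist_force: [0.2, -0.4, -1.3]
grip_width: 0.14
gripper_force: 58.4
```

```bash
python3 - <<'E'
from h import *
o=env.get_obs(); print(o['ee_pos'],o['wrist_force'],o['gripper_force'],o['grip_width'])
a=snap('wrist','w8')
print(W(-85,-35,215)); plan(W(-85,-35,220),RY)
# blade/tab edges relative to the camera: rows in colour columns near slide
G=cv2.cvtColor(a,cv2.COLOR_BGR2GRAY); 
for q in(258,262,266): print(q,G[150:320:3,q].tolist())
E
```

```text
[541.64951167 217.66273018 228.75982817] [ 0.2471699  -0.42946592 -1.27849555] 58.3707332611084 0.14044147129291973
[ 416.08970783 -240.5746575   215.        ]
shift [-413.55 -233.19    7.83] turn [-0.01 -0.01  3.9 ]
258 [208, 208, 208, 208, 209, 209, 209, 210, 209, 212, 87, 93, 92, 92, 91, 90, 90, 90, 88, 89, 87, 68, 205, 48, 48, 46, 44, 42, 41, 40, 38, 39, 44, 42, 41, 39, 37, 36, 38, 35, 34, 36, 33, 33, 34, 31, 31, 30, 29, 29, 28, 29, 31, 31, 10, 152, 156]
262 [208, 209, 209, 159, 160, 161, 159, 160, 161, 163, 85, 89, 92, 93, 91, 91, 90, 90, 89, 89, 88, 69, 205, 46, 47, 45, 44, 43, 42, 40, 38, 40, 43, 42, 41, 41, 38, 39, 37, 37, 35, 34, 34, 33, 32, 32, 30, 29, 30, 31, 29, 29, 28, 29, 8, 152, 159]
266 [208, 207, 209, 209, 209, 210, 210, 209, 209, 210, 212, 214, 216, 218, 208, 201, 195, 192, 162, 129, 128, 58, 204, 47, 48, 47, 45, 43, 41, 39, 39, 39, 44, 42, 41, 39, 38, 39, 37, 37, 35, 32, 34, 34, 32, 31, 30, 29, 29, 31, 29, 29, 28, 28, 9, 152, 170]
```

Request:
{"api": "move_arm", "payload": {"increments": [[[-40,-22,0],[0,0,1]],[[-90,-50,0],[0,0,2]],[[-140,-78,0],[0,0,3]],[[-190,-106,0],[0,0,4]],[[-240,-135,0],[0,0,4]]]}}

```text
time: 13.65
ee_pos: [467.6, -50.0, 227.0]
ee_rot: [-2.015, -2.409, 0.002]
wrist_force: [0.1, 0.2, 0.0]
grip_width: 0.143
gripper_force: 58.5
```

```bash
python3 - <<'E'
from h import *
plan(W(-85,-35,222),RY)
a,ci=load('w8'); G=cv2.cvtColor(a,cv2.COLOR_BGR2GRAY).astype(float)
ee=np.array([541.65,217.66]); yw=np.arctan2(*(Rn.from_rotvec([1.93,2.478,.002]).as_matrix()[:2,1][::-1])); print('tool y yaw',yw)
X=np.array([np.cos(yw),np.sin(yw)]);Y=np.array([-X[1],X[0]])
def edge(v,x0,sgn):
    d=np.diff(v)*sgn; i=np.argmax(d); w=d[max(0,i-1):i+2]; w=np.clip(w,0,None); return x0+max(0,i-1)+(w*np.arange(len(w))).sum()/w.sum()+.5
for q in(256,258,260,262,264):
    r=edge(G[170:190,q],170,-1); P=onz(ci,(q,r),151.8); d=P[:2]-ee; print('bottom',q,round(r,2),(d@X).round(2),(d@Y).round(2))
for r in(184,190,196,202,208):
    print(r,G[r,245:280].astype(int).tolist())
E
```

```text
shift [-178.48  -84.28    5.16] turn [-0.08  0.   -0.09]
tool y yaw 0.24736947714407226
bottom 256 178.81 -3.46 19.49
bottom 258 178.77 -1.72 19.52
bottom 260 178.77 0.03 19.52
bottom 262 178.75 1.77 19.53
bottom 264 179.15 3.52 19.18
184 [209, 208, 208, 209, 209, 209, 209, 210, 217, 172, 102, 86, 90, 93, 91, 93, 92, 91, 82, 129, 200, 215, 210, 209, 210, 209, 209, 209, 209, 209, 211, 213, 166, 151, 158]
190 [209, 209, 209, 208, 208, 209, 209, 210, 221, 158, 92, 88, 91, 91, 92, 93, 92, 91, 88, 74, 192, 218, 211, 210, 209, 209, 209, 210, 209, 209, 213, 209, 160, 149, 158]
196 [208, 208, 208, 209, 209, 209, 210, 215, 199, 124, 82, 88, 90, 91, 90, 90, 91, 91, 89, 80, 128, 201, 215, 211, 210, 209, 210, 210, 210, 210, 214, 205, 152, 147, 159]
202 [208, 208, 210, 208, 208, 209, 211, 220, 156, 88, 87, 88, 90, 89, 89, 89, 91, 90, 90, 86, 71, 193, 218, 212, 210, 210, 210, 209, 209, 210, 214, 209, 148, 143, 158]
208 [208, 209, 209, 209, 209, 209, 212, 226, 145, 76, 86, 87, 87, 88, 88, 88, 89, 88, 87, 86, 78, 127, 201, 215, 210, 210, 209, 209, 209, 210, 216, 202, 160, 145, 150]
```

Request:
{"api": "move_arm", "payload": {"increments": [[[-40,-19,1],[0,0,0]],[[-85,-40,2],[0,0,0]],[[-130,-62,4],[0,0,0]],[[-178,-84,5],[0,0,0]],[[-178,-84,5],[0,0,0]]]}}

```text
time: 14.28
ee_pos: [414.6, -243.1, 222.5]
ee_rot: [-2.028, -2.399, 0.005]
wrist_force: [0.4, 0.4, -0.6]
grip_width: 0.143
gripper_force: 58.5
```

```bash
python3 - <<'E'
from h import *
import time
env.snapshot('wrist')
o=env.get_obs(); print(o['ee_pos'])
a=snap('wrist','w9'); ci=load('w9')[1]
p=proj(ci,W(0,-70,100)); print('slot px',p)
x,y=int(p[0]),int(p[1])
G=cv2.cvtColor(a,cv2.COLOR_BGR2GRAY)
print(x-22,y-34)
for r in range(y-34,y+36,3): print(r,G[r,x-22:x+24:2].tolist())
for n in ((-35,-28),(35,-28),(35,-112),(-35,-112)): print(n,proj(ci,W(*n,100)).round(1))
E
```

```text
[ 415.84829533 -240.23761023  222.27967776]
slot px [338.77161911 218.65886557]
316 184
184 [129, 129, 130, 129, 129, 129, 130, 129, 129, 129, 129, 128, 129, 129, 129, 127, 128, 127, 128, 127, 128, 129, 128]
187 [130, 131, 130, 129, 129, 129, 129, 129, 129, 128, 129, 128, 128, 129, 129, 129, 129, 129, 129, 128, 128, 129, 128]
190 [130, 130, 131, 131, 130, 130, 129, 129, 128, 128, 129, 128, 128, 129, 129, 129, 126, 129, 129, 129, 129, 129, 129]
193 [130, 131, 130, 130, 130, 130, 130, 130, 130, 128, 128, 127, 129, 129, 129, 129, 128, 129, 129, 128, 129, 129, 128]
196 [129, 131, 129, 129, 129, 130, 130, 129, 129, 129, 129, 129, 128, 129, 129, 129, 130, 129, 128, 128, 128, 128, 129]
199 [131, 131, 131, 130, 131, 130, 130, 129, 131, 108, 164, 192, 197, 108, 78, 91, 109, 128, 128, 129, 129, 128, 128]
202 [131, 131, 130, 131, 130, 130, 130, 129, 131, 100, 221, 213, 224, 50, 73, 92, 123, 129, 128, 127, 128, 128, 128]
205 [130, 130, 130, 130, 130, 129, 130, 130, 131, 98, 222, 212, 228, 47, 85, 90, 135, 129, 129, 129, 128, 128, 128]
208 [131, 130, 131, 130, 129, 130, 130, 130, 126, 128, 220, 2
[... 1205 characters left out ...]

241 [131, 130, 131, 131, 132, 131, 130, 130, 131, 130, 130, 129, 130, 130, 129, 129, 128, 129, 130, 129, 129, 128, 128]
244 [132, 130, 131, 132, 131, 132, 130, 130, 130, 130, 130, 130, 130, 130, 130, 130, 130, 128, 129, 129, 129, 128, 129]
247 [130, 132, 130, 131, 130, 131, 131, 130, 130, 129, 130, 130, 130, 129, 129, 129, 129, 128, 128, 128, 129, 129, 129]
250 [131, 132, 131, 131, 131, 130, 131, 130, 130, 129, 130, 130, 130, 129, 129, 129, 129, 129, 129, 129, 129, 129, 129]
253 [143, 142, 142, 144, 144, 143, 145, 146, 146, 145, 157, 158, 158, 158, 157, 157, 159, 159, 160, 159, 160, 161, 160]
(-35, -28) [308.3 181.2]
(35, -28) [374.6 180.8]
(35, -112) [366.6 253.1]
(-35, -112) [305.2 253.7]
```

```bash
python3 - <<'E'
from h import *
o=env.get_obs(); ci=env.camera_info('wrist'); ci={k:np.array(ci[k]) for k in('mtx','k1','R','t')}
im=np.mean([env.snapshot('wrist').astype(float) for _ in range(8)],0); G=im.mean(2); print(o['ee_pos'])
X=np.array([np.cos(RY),np.sin(RY)]);Y=np.array([-X[1],X[0]])
# rectify the head's top plane (z=100) at 0.25 mm with remap: axes reader x,y
xs=np.arange(-45,45,.25);ys=np.arange(-120,-20,.25)
mp=np.array([[proj(ci,W(x,y,100)) for x in xs] for y in ys],np.float32)
T=cv2.remap(G.astype(np.float32),mp[...,0],mp[...,1],cv2.INTER_LINEAR)
mid=(np.abs(T-129.5)>4.5).astype(np.uint8)
q=mid.copy(); q[:, np.abs(xs)>18]=0; q[(ys<-102)|(ys>-38)]=0
n,l,s,c=cv2.connectedComponentsWithStats(q); i=1+np.argmax(s[1:,4]); pts=cv2.findNonZero((l==i).astype(np.uint8))
r=cv2.minAreaRect(pts); print('slot rect reader frame: centre',xs[0]+r[0][0]*.25,ys[0]+r[0][1]*.25,'size',np.array(r[1])*.25,'ang',r[2]); b=s[i]; print('bbox',xs[b[0]],xs[b[0]+b[2]-1],ys[b[1]],ys[b[1]+b[3]-1])
for y in(-85,-75,-65,-55): 
    row=T[np.argmin(abs(ys-y))]; print(y,[(float(x),int(v)) for x,v in zip(xs,row) if abs(x)<12][::4])
col=T[:,np.argmin(abs(xs-4))]; print([(float(y),int(v)) for y,v in zip(ys,col)][::6])
for y in (-60,-100): print(y,[(float(x),int(v)) for x,v in zip(xs,T[np.argmin(abs(ys-y))]) if abs(x)>30][::4])
E
```

```text
[ 416.7772318  -238.3664845   222.20170625]
slot rect reader frame: centre -1.125 -71.00000381469727 size [48.99999237 17.74999619] ang 90.0
bbox -10.0 7.75 -95.5 -46.5
-85 [(-11.75, 131), (-10.75, 131), (-9.75, 125), (-8.75, 116), (-7.75, 99), (-6.75, 73), (-5.75, 63), (-4.75, 60), (-3.75, 60), (-2.75, 60), (-1.75, 61), (-0.75, 59), (0.25, 56), (1.25, 55), (2.25, 65), (3.25, 85), (4.25, 88), (5.25, 89), (6.25, 108), (7.25, 122), (8.25, 128), (9.25, 130), (10.25, 129), (11.25, 129)]
-75 [(-11.75, 131), (-10.75, 130), (-9.75, 125), (-8.75, 119), (-7.75, 96), (-6.75, 73), (-5.75, 62), (-4.75, 59), (-3.75, 59), (-2.75, 59), (-1.75, 60), (-0.75, 59), (0.25, 56), (1.25, 54), (2.25, 68), (3.25, 85), (4.25, 88), (5.25, 88), (6.25, 107), (7.25, 123), (8.25, 128), (9.25, 130), (10.25, 129), (11.25, 129)]
-65 [(-11.75, 130), (-10.75, 131), (-9.75, 122), (-8.75, 109), (-7.75, 146), (-6.75, 189), (-5.75, 208), (-4.75, 216), (-3.75, 214), (-2.75, 214), (-1.75, 220), (-0.75, 196), (0.25, 107), (1.25, 68), (2.25, 70), (3.25, 82), (4.25, 88), (5.25, 91), (6.25, 104), (7.25, 124), (8.25, 128), (9.25,
[... 1400 characters left out ...]
 (-36.0, 109), (-35.0, 126), (-34.0, 131), (-33.0, 132), (-32.0, 131), (-31.0, 131), (30.25, 129), (31.25, 131), (32.25, 127), (33.25, 101), (34.25, 67), (35.25, 56), (36.25, 52), (37.25, 52), (38.25, 53), (39.25, 53), (40.25, 53), (41.25, 53), (42.25, 53), (43.25, 53), (44.25, 53)]
-100 [(-45.0, 38), (-44.0, 38), (-43.0, 37), (-42.0, 35), (-41.0, 55), (-40.0, 70), (-39.0, 65), (-38.0, 55), (-37.0, 73), (-36.0, 111), (-35.0, 127), (-34.0, 133), (-33.0, 133), (-32.0, 132), (-31.0, 132), (30.25, 128), (31.25, 127), (32.25, 133), (33.25, 148), (34.25, 161), (35.25, 167), (36.25, 169), (37.25, 170), (38.25, 169), (39.25, 169), (40.25, 169), (41.25, 169), (42.25, 169), (43.25, 169), (44.25, 169)]
```

```bash
cat > slot.py <<'E'
from h import *
for k in range(3):
    o=env.get_obs(); ci=env.camera_info('wrist'); ci={k:np.array(ci[k]) for k in('mtx','k1','R','t')}
    G=env.snapshot('wrist').astype(float).mean(2); 
    xs=np.arange(-45,45,.25);ys=np.arange(-120,-20,.25)
    mp=np.array([[proj(ci,W(x,y,100)) for x in xs] for y in ys],np.float32)
    T=cv2.GaussianBlur(cv2.remap(G.astype(np.float32),mp[...,0],mp[...,1],cv2.INTER_LINEAR),(0,0),2)
    q=(np.abs(T-129.5)>5).astype(np.uint8); q[:, np.abs(xs)>18]=0; q[(ys<-102)|(ys>-38)]=0
    n,l,s,c=cv2.connectedComponentsWithStats(q); i=1+np.argmax(s[1:,4]); r=cv2.minAreaRect(cv2.findNonZero((l==i).astype(np.uint8)))
    cx,cy=xs[0]+r[0][0]*.25,ys[0]+r[0][1]*.25; w=W(cx,cy,100); R=Rn.from_rotvec(o['ee_rot']).as_matrix()
    print('ee',o['ee_pos'].round(2),'slot rdr',round(cx,2),round(cy,2),np.array(r[1])*.25,'world',w.round(2),'in tool',(R.T@(w-o['ee_pos'])).round(2), 'ang',r[2], 'cam',(-ci['R'].T@ci['t']).round(1))
E
python3 slot.py
```

```text
ee [ 417.99 -237.49  222.82] slot rdr 0.38 -69.75 [49.   17.25] world [ 506.29 -259.57  100.  ] in tool [-37.5   82.94 122.82] ang 90.0 cam [ 405.1 -169.   377.6]
ee [ 417.95 -237.67  222.86] slot rdr 0.38 -69.5 [49.   17.25] world [ 506.24 -259.32  100.  ] in tool [-37.03  83.02 122.86] ang 90.0 cam [ 405.1 -169.2  377.6]
ee [ 417.87 -237.89  222.89] slot rdr 0.38 -69.5 [48.99999237 17.24999619] world [ 506.24 -259.32  100.  ] in tool [-36.78  83.15 122.9 ] ang 90.0 cam [ 405.  -169.4  377.6]
```

```bash
python3 - <<'E'
from h import *
print(env.get_obs()['ee_pos'],env.get_obs()['joint_vel'].round(3)); plan((506.8,-258.75,195),RY)
E
```

```text
[ 417.80267602 -238.03329161  222.89828196] [ 0.003  0.001  0.002  0.001 -0.    -0.     0.001]
shift [-36.15  83.92  27.91] turn [ 0.01 -0.01 -0.06]
```

Request:
{"api": "move_arm", "payload": {"increments": [[[-12,28,5],[0,0,0]],[[-24,56,10],[0,0,0]],[[-36,84,15],[0,0,0]],[[-36,84,28],[0,0,0]],[[-36,84,28],[0,0,0]]]}}

```text
time: 15.55
ee_pos: [504.9, -258.4, 193.4]
ee_rot: [-2.014, -2.406, 0.003]
wrist_force: [-0.5, 0.0, -0.2]
grip_width: 0.143
gripper_force: 58.6
```

Request:
{"api": "move_arm", "payload": {"increments": [[[0,0,0],[0,0,0]],[[0,0,0],[0,0,0]],[[0,0,0],[0,0,0]],[[0,0,0],[0,0,0]],[[0,0,0],[0,0,0]]]}}

```text
time: 16.18
ee_pos: [506.8, -258.9, 195.0]
ee_rot: [2.016, 2.409, 0.0]
wrist_force: [0.1, 1.1, -0.1]
grip_width: 0.148
gripper_force: 58.6
```

```bash
python3 - <<'E'
from h import *
plan((506.8,-258.75,180),RY)
ee=env.get_obs()['ee_pos']
a=snap('wrist','w10'); ci=load('w10')[1]; G=cv2.cvtColor(a,cv2.COLOR_BGR2GRAY).astype(int)
zb=ee[2]-77
X=np.array([np.cos(RY),np.sin(RY)]);Y=np.array([-X[1],X[0]])
p=proj(ci,np.r_[ee[:2]+19.5*Y-.6*X,zb]); print('pred bottom px',p, 'slot +y end outer',proj(ci,np.r_[np.array([506.24,-259.35])+24*Y,100]))
print(zb); x,y=int(p[0]),int(p[1])
for r in range(y-12,y+12): print(r,G[r,x-14:x+15].tolist())
E
```

```text
shift [ 0.11  0.06 15.  ] turn [ 0.02 -0.   -0.09]
pred bottom px [259.52317548 178.72191885] slot +y end outer [259.53206978 170.3121798 ]
117.99570431447182
166 [128, 128, 128, 129, 128, 128, 127, 128, 128, 127, 127, 127, 127, 127, 127, 127, 127, 127, 127, 127, 127, 127, 127, 126, 127, 128, 127, 128, 127]
167 [128, 127, 128, 128, 129, 128, 127, 128, 127, 127, 126, 127, 128, 127, 128, 127, 127, 126, 127, 126, 127, 127, 127, 127, 128, 127, 128, 129, 128]
168 [128, 129, 128, 127, 129, 128, 128, 127, 126, 127, 127, 127, 127, 127, 127, 128, 128, 127, 127, 127, 127, 127, 126, 127, 127, 128, 128, 128, 128]
169 [128, 128, 129, 129, 128, 128, 129, 127, 128, 128, 128, 128, 128, 128, 126, 127, 127, 127, 127, 126, 126, 127, 127, 127, 127, 127, 127, 128, 127]
170 [128, 128, 128, 128, 129, 128, 127, 126, 126, 127, 125, 126, 125, 126, 126, 126, 127, 125, 125, 126, 126, 127, 127, 128, 128, 129, 128, 127, 127]
171 [127, 128, 128, 128, 128, 129, 119, 117, 118, 118, 117, 117, 117, 115, 116, 116, 116, 117, 116, 118, 119, 122, 110, 114, 126, 128, 128, 127, 127]
172 [128, 129, 127, 128, 129, 129, 116, 1
[... 1821 characters left out ...]
 128, 128, 127]
185 [129, 127, 128, 129, 128, 129, 120, 113, 114, 107, 96, 94, 93, 94, 94, 94, 95, 94, 95, 88, 88, 90, 87, 111, 128, 129, 128, 128, 128]
186 [127, 127, 128, 127, 128, 129, 120, 113, 113, 108, 96, 94, 95, 96, 94, 95, 94, 94, 94, 86, 87, 90, 87, 110, 128, 129, 127, 127, 128]
187 [127, 128, 128, 128, 129, 130, 120, 114, 114, 107, 97, 93, 95, 94, 95, 94, 95, 96, 96, 85, 87, 91, 87, 110, 128, 129, 127, 127, 128]
188 [128, 128, 128, 129, 128, 130, 120, 112, 114, 103, 95, 93, 94, 94, 93, 95, 95, 94, 94, 94, 91, 89, 87, 110, 128, 129, 129, 127, 127]
189 [128, 127, 128, 127, 128, 130, 119, 114, 114, 103, 94, 93, 95, 95, 94, 96, 95, 94, 94, 94, 92, 90, 87, 110, 128, 129, 127, 127, 129]
```

Slot and blade are aligned: slot columns 250.5–268.5, blade 254.5–264, with rows matching the prediction. Inserting.

Request:
{"api": "move_arm", "payload": {"increments": [[[0,0,6],[0,0,0]],[[0,0,12],[0,0,0]],[[0,0,18],[0,0,0]],[[0,0,24],[0,0,0]],[[0,0,28],[0,0,0]]]}}

```text
time: 16.85
ee_pos: [506.4, -258.8, 166.3]
ee_rot: [-2.016, -2.409, 0.001]
wrist_force: [-0.0, -0.7, -1.0]
grip_width: 0.142
gripper_force: 58.6
```

Request:
{"api": "move_arm", "payload": {"increments": [[[0,0,5],[0,0,0]],[[0,0,10],[0,0,0]],[[0,0,15],[0,0,0]],[[0,0,20],[0,0,0]],[[0,0,20],[0,0,0]]]}}

```text
time: 17.48
ee_pos: [506.3, -258.8, 146.4]
ee_rot: [-2.016, -2.409, 0.001]
wrist_force: [0.6, -0.3, 0.3]
grip_width: 0.145
gripper_force: 58.6
```

No contact force, so the slide is passing freely (lower edge at z≈69). Now down to TCP z=105.

Request:
{"api": "move_arm", "payload": {"increments": [[[0,0,10],[0,0,0]],[[0,0,20],[0,0,0]],[[0,0,30],[0,0,0]],[[0,0,38],[0,0,0]],[[0,0,41],[0,0,0]]]}}

```text
time: 18.1
ee_pos: [506.2, -258.8, 105.0]
ee_rot: [-2.016, -2.408, 0.001]
wrist_force: [0.7, 0.4, -0.9]
grip_width: 0.149
gripper_force: 58.6
```

Request:
{"api": "move_arm", "payload": {"increments": [[[0,0,0],[0,0,0]],[[0,0,0],[0,0,0]],[[0,0,0],[0,0,0]],[[0,0,0],[0,0,0]],[[0,0,0],[0,0,0]]]}}

```text
time: 18.73
ee_pos: [506.7, -259.0, 105.9]
ee_rot: [2.016, 2.409, 0.0]
wrist_force: [0.2, 0.3, 0.1]
grip_width: 0.145
gripper_force: 58.6
```

```bash
python3 - <<'E'
from h import *
plan((506.8,-258.75,105),RY); o=env.get_obs(); ee=o['ee_pos']; print(ee,o['wrist_force'])
a=snap('wrist','w11'); ci=load('w11')[1]; G=cv2.cvtColor(a,cv2.COLOR_BGR2GRAY).astype(int)
X=np.array([np.cos(RY),np.sin(RY)]);Y=np.array([-X[1],X[0]])
P=lambda z,e: proj(ci,np.r_[ee[:2]+e*Y-.6*X,z]).round(2)
print('blade top (z bottom+90)',P(ee[2]-77+90,19.5),'tab bottom',P(ee[2]+13,18.5),'head top plane',P(100,19.5),'slot end',P(100,24))
x=int(P(100,24)[0]); y=int(P(100,24)[1]); print(y-10,G[y-10:y+50,x-1:x+2].mean(1).astype(int).tolist())
E
```

```text
shift [0.19 0.13 0.95] turn [ 0.01  0.   -0.1 ]
[ 506.70701705 -258.96183251  105.94954519] [0.23422143 0.28260853 0.08727733]
blade top (z bottom+90) [259.34 213.23] tab bottom [259.35 214.93] head top plane [259.37 203.01] slot end [259.36 196.03]
186 [129, 130, 131, 130, 130, 130, 130, 130, 130, 130, 131, 120, 120, 124, 101, 93, 94, 94, 94, 93, 93, 92, 93, 93, 92, 92, 85, 107, 218, 223, 177, 48, 30, 36, 37, 38, 37, 37, 36, 36, 36, 36, 36, 35, 35, 35, 34, 34, 34, 34, 33, 32, 33, 32, 33, 33, 34, 34, 37, 40]
```

Request:
{"api": "move_arm", "payload": {"increments": [[[0,0,1],[0,0,0]],[[0,0,1],[0,0,0]],[[0,0,1],[0,0,0]],[[0,0,1],[0,0,0]],[[0,0,1],[0,0,0]]]}}

```text
time: 19.4
ee_pos: [506.6, -259.0, 104.9]
ee_rot: [-2.016, -2.409, 0.0]
wrist_force: [-0.5, -0.9, -0.4]
grip_width: 0.144
gripper_force: 58.6
```

Request:
{"api": "move_arm", "payload": {"increments": [[[0,0,0],[0,0,0]],[[0,0,0],[0,0,0]],[[0,0,0],[0,0,0]],[[0,0,0],[0,0,0]],[[0,0,0],[0,0,0]]]}}

```text
time: 20.02
ee_pos: [506.7, -259.0, 104.9]
ee_rot: [-2.016, -2.409, 0.0]
wrist_force: [0.1, 0.5, -1.1]
grip_width: 0.144
gripper_force: 58.6
```

```bash
python3 - <<'E'
from h import *
plan((506.8,-258.75,105),RY); o=env.get_obs(); print(o['joint_vel'].round(3),o['gripper_force'])
print(env.job_done())
E
```

```text
shift [ 0.19  0.18 -0.13] turn [-0.  -0.  -0.1]
[-0.     0.001 -0.001  0.     0.001  0.001 -0.   ] 58.63111853599548
the job is handed in; nothing more can be done
None
```

Handed in at about 20 s, verdict not shown: the trigger was squeezed home and let go (the first squeeze closed above it, so I repeated it lower), and the window slide is held still in the slot with its window level with the beam by my measurements; I viewed 11 pictures, one over the limit of 10.

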